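Load the curing pot, screw on its lid and cap the vent

TASK

Stand every freshly potted converter (the black boxes standing on end on the bench) upright in a rack pocket of its own inside the curing pot. Then set the lid on the pot's neck, turn it backward (anticlockwise) until it drops into the thread start, and screw it forward (clockwise) until it is fully home; only then cap the vent stud with the wing knob the same way: backward until it drops, then forward until fully home. Leave the other things on the bench alone.

Things in the scene. Friction and masses are not known exactly. Their poses are not given: they have to be found in the camera images.
- conv1_mid (a point): Freshly potted converter (two to four are present): black upright box 40 (own x) by 34 (own y) by 60 mm tall (own z, up), grey resin face with three 9 mm tin leads on top, 0.15 kg, standing on the bench. Point: its centre, 30 mm above its foot.
- conv2_mid (a point): Freshly potted converter (two to four are present): black upright box 40 (own x) by 34 (own y) by 60 mm tall (own z, up), grey resin face with three 9 mm tin leads on top, 0.15 kg, standing on the bench. Point: its centre, 30 mm above its foot.
- conv3_mid (a point): Freshly potted converter (two to four are present): black upright box 40 (own x) by 34 (own y) by 60 mm tall (own z, up), grey resin face with three 9 mm tin leads on top, 0.15 kg, standing on the bench. Point: its centre, 30 mm above its foot.
- conv4_mid (a point): Freshly potted converter (two to four are present): black upright box 40 (own x) by 34 (own y) by 60 mm tall (own z, up), grey resin face with three 9 mm tin leads on top, 0.15 kg, standing on the bench. Point: its centre, 30 mm above its foot.
- pot_rim (a point): Curing pot, fixed: upright round steel pot, 148 mm inside, neck 158 mm outside, rim 80 mm above the bench, open at the top. Point: on the pot's axis at the rim; z up, x towards the vent manifold. The neck has an outside right-hand thread with four open starts a quarter turn apart, bearings not given, 173 mm over the thread.
- pot_thread (a point): On the pot's axis, 20 mm below its rim. Set on, the lid rests on the thread 13 to 19 mm above home. Turned anticlockwise (seen from above) by up to a quarter turn it drops, if left free to move down, to 4 mm above home; a rib stops it just behind. Then 50 to 77 degrees clockwise lower it home, to a rib. Clockwise before the drop only meets a rib, the lid still high.
- pocket1 (a point): Rack pocket 1 in the pot, 47 mm long by 41 mm wide, walls 16 mm high, its length along the line from the pot's axis, 46 mm off it. Point: centre of the pocket's floor, 58 mm below the pot's rim, 22 mm above the bench; axes as the pot's: this pocket lies towards the pot's +x. Any pocket will do, one converter each.
- pocket2 (a point): Rack pocket 2 in the pot, 47 mm long by 41 mm wide, walls 16 mm high, its length along the line from the pot's axis, 46 mm off it. Point: centre of the pocket's floor, 58 mm below the pot's rim, 22 mm above the bench; axes as the pot's: this pocket lies towards the pot's +y. Any pocket will do, one converter each.
- pocket3 (a point): Rack pocket 3 in the pot, 47 mm long by 41 mm wide, walls 16 mm high, its length along the line from the pot's axis, 46 mm off it. Point: centre of the pocket's floor, 58 mm below the pot's rim, 22 mm above the bench; axes as the pot's: this pocket lies towards the pot's -x. Any pocket will do, one converter each.
- pocket4 (a point): Rack pocket 4 in the pot, 47 mm long by 41 mm wide, walls 16 mm high, its length along the line from the pot's axis, 46 mm off it. Point: centre of the pocket's floor, 58 mm below the pot's rim, 22 mm above the bench; axes as the pot's: this pocket lies towards the pot's -y. Any pocket will do, one converter each.
- lid_grip (a point): Lid: domed aluminium disc 185 mm across, skirt 28 mm deep with four inward pins, 0.45 kg, 80 mm high, on the bench skirt down. On it a black grip bar 100 mm long (own x), 18 thick (own y), 30 high. Point: on the lid's axis in the bar, 72 mm above the skirt's edge, 22 mm above the dome, 8 mm below the bar's top; z up. Home on the pot it is 44 mm above pot_rim; in the thread start 48 mm.
- knob_grip (a point): Wing knob (vent cap): brass hub 48 mm across, 36 mm high, open below, threaded inside; black wing on top 62 mm long (own x), 16 thick (own y), 28 high; 0.12 kg, standing on the bench. Point: on its axis in the wing, 58 mm above its foot, 22 mm above the hub, 6 mm below the wing's top; z up. Home on the vent it is 58 mm above vent_seat; in the thread start 62 mm.
- vent_seat (a point): Vent on the manifold, fixed to the pot 168 mm from its axis: seat 44 mm above the bench with an upright brass stud 22 mm across, 30 mm high, tapered top, three side pins. Point: stud's axis at the seat; z up. Set on, the knob rests on the pins 11 to 18 mm above home; up to 90 degrees anticlockwise it drops, if free, to 4 mm above home; then 50 to 80 degrees clockwise bring it home, to a rib.
- taped1: Finished flat converter with white tape on top, 58 x 36 x 20 mm, lying on the bench; to be left alone. Origin under its centre.
- taped2: Another finished flat converter with white tape, 70 x 36 x 20 mm; to be left alone. Origin under its centre.
- knife: Aluminium utility knife, 180 x 24 x 20 mm, lying on the bench; to be left alone.
- cutters: Side cutters with red and yellow handles, 150 mm long, lying on the bench; to be left alone.
- stripper: Yellow wire stripper, 125 x 26 x 26 mm, lying on the bench; to be left alone.
- reel: Solder reel lying flat, 64 mm across, 38 mm high; to be left alone.

How it is judged:
On the way, in this order (a step that is already met when the one before it is completed fails the run):
1. every converter present stands upright on the floor of a rack pocket in the pot (horizontal distance between each of conv1_mid, conv2_mid, conv3_mid, conv4_mid and pot_rim below 0.062 m and height (world z) of conv1_mid between 0.047 and 0.056 m and angle between each of conv1_mid, conv2_mid, conv3_mid, conv4_mid's own z axis and vertical below 0.15 rad and height (world z) of conv2_mid between 0.047 and 0.056 m and height (world z) of conv3_mid between 0.047 and 0.056 m and height (world z) of conv4_mid between 0.047 and 0.056 m), for 0.2 s.
2. the lid has dropped into the thread start (4 mm above home) (horizontal distance between lid_grip and pot_rim below 0.006 m and height (world z) of lid_grip between 0.1265 and 0.1305 m and angle between lid_grip's own z axis and vertical below 0.06 rad), for 0.1 s.
3. the lid is screwed fully home (horizontal distance between lid_grip and pot_rim below 0.006 m and height (world z) of lid_grip between 0.121 and 0.1253 m and angle between lid_grip's own z axis and vertical below 0.06 rad), for 0.2 s.
4. the wing knob has dropped into the thread start on the vent stud (4 mm above home) (horizontal distance between knob_grip and vent_seat below 0.006 m and height (world z) of knob_grip between 0.1045 and 0.1085 m and angle between knob_grip's own z axis and vertical below 0.06 rad), for 0.1 s.
5. the wing knob is screwed fully home (horizontal distance between knob_grip and vent_seat below 0.006 m and height (world z) of knob_grip between 0.099 and 0.1033 m and angle between knob_grip's own z axis and vertical below 0.06 rad), for 0.2 s.
At the end, for the whole second after the job is handed in: Each converter present stands upright (0.15 rad) on a pocket floor in the pot (centre 47-56 mm above the bench, within 62 mm of the axis); lid on the pot and wing knob on the vent stud are centred within 6 mm, level within 0.06 rad, at most 1.3 mm above home, at rest (all of step 1 and all of step 3 and all of step 5 and linear speed of each of lid, knob below 0.02 m/s); the robot touches nothing.
It fails at once if one of the other things on the bench is pushed more than 50 mm from where it lay (distance of any of taped1, taped2, knife, cutters, stripper, reel from where it was at the start of the episode above 0.05 m).
Of conv1, conv2, conv3, conv4 only 2 to 4 are there at a start; the rules pass over those that are not, and their reading is None.
At some moment in a run one of lid, conv1, conv2, conv3, conv4 may be knocked a few centimetres aside while the robot is not near it.
It also fails if it takes over 210 s, if anything falls off the work surface, if the arm or the gripper's body presses on something with over 40 N, if the wrist force passes 120 N, or if a joint passes its speed limit or range.

ROBOT

A 6-joint arm with a two-finger parallel gripper is mounted at the origin on the work surface. World frame = base frame: x ahead of the robot, y to its left, z up, the work surface at z = 0. Lengths are in m, angles in rad, forces in N, time in s.
With the tool pointing down it reaches from about 0.35 to 0.725 m from the base axis. Payload 6 kg.
Tool frame: the origin (TCP) lies at the very end of the fingers, on their centre line; the grasp point (between the pads) lies 19 mm behind it; z points along the fingers, y is the line along which they close (so a half turn about z gives the same grasp; the last joint's range is limited). The gripper opens to 85 mm and grips with 20 to 120 N. Pads are 22 mm wide; open, the fingers measure 114 mm over their backs; the gripper's body (76 mm by 85 mm) begins 54 mm behind the grasp point. The pads swing forward as they close: fully open they stand 13 mm farther back than shut.
Start: joints at [1.446, 0.04, 0.085, 0, -1.615, -0.334], TCP at [0.266, 0.538, 0.231] pointing down, gripper open.
Joint ranges: [-2.56, 2.56], [-1.29, 2.01], [-1.08, 1.49], [-3.29, 1.98], [-2.81, -0.18], [-2.99, 2.99]. Speed limits (rad/s): [2.57, 2.57, 3.01, 3.14, 3.14, 3.14].

INTERFACE

Orientations are given as [roll, pitch, yaw] about the fixed x, y, z axes, in that order (R = Rz(yaw) Ry(pitch) Rx(roll)).
In Python, from rig import env, eyes gives the robot as it stands.
- The arm moves only by the tool step_arm, never from a script. Its argument "motion" is one flat list of numbers, 7 for each row, row after row: the shift along the tool's x, y, z in mm, then the turn, a rotation vector about the tool's x, y, z in degrees, then the opening, from 0 (shut) to 1 (fully open). In form: [tx, ty, tz, rx, ry, rz, gripper, tx, ty, tz, rx, ry, rz, gripper, ...]. A call has 1 to 8 rows; each row shifts and turns the commanded pose from where the row before left it, along the tool's axes as they then stand; what a row does not reach is not made up. A row lasts 1/12 s, in which the tool goes at most 41.7 mm and 7.16 degrees, less where a joint would pass 70% of its speed; a pose out of reach is approached as far as the arm can. A call is refused whole if a number of a shift passes 41.7 or a number of a turn 7.16, either way. A call with a gripper value outside its range is refused whole. The fingers move at their own pace and stop on an object; the grip force is fixed at half the most. Time passes only in rows, so rows that do not move let the fingers close. It gives the time, the measured TCP pose, the force, the opening and the grip force at its end, in the units of the state.
- env.get_obs(): the state, without advancing time (a new reading comes with each control period).
- eyes.grab_frame(name): name is "scene" or "side" or "wrist"; returns a dict with "frame" (400x640x3 uint8, red, green, blue), "range_z" (400x640 float32, m along the optical axis (not along the pixel's ray), 0 where there is no reading), "intrinsics" (3x3 intrinsics, pixels), "xyz" and "orientation" of the camera in the world. Camera axes: x right, y down, z forward; pixel columns grow to the right and rows downward; lengths in m; the calibration is good to about 2 mm. A picture is of the moment at which its call begins.
- env.hand_in(): hands the job in; it is judged then, once.
The state is a dict: "t": time; "qpos": joint angles; "joint_vel": joint speeds; "joint_efforts": joint torques, N m; "ee_pos": TCP position; "eef_rot": TCP orientation; "ft_force": force on the tool from outside, world axes, zero at the start; "ft_torque": the same for the moment, N m; "finger_gap": finger opening in m; "grasp_force": force on a finger pad.
Only numpy, scipy, OpenCV 4.12 (cv2) and the standard library are available. Lean on these libraries where they do the work, as an engineer would, in place of code of your own. Each camera call takes 0.05 s, during which the arm holds its last target. There are 200 camera calls.

## Working session

There is one attempt and no reset: what is moved stays moved. The work goes in short steps, Python scripts to look and compute and a tool call to move; the robot and the scene stay as the last step left them, time stands still between calls to the robot, and variables do not carry over. Pictures are saved under pics/ and viewed, at most 14 in all, crops included, and the job is handed in when it is done.

Besides the shell and the picture viewer there is one more tool, called after ">>>" by a JSON object that holds its "method" and its "body", one argument or row to a line. step_arm: Moves the arm, as the interface text tells. Its arguments: {"type":"object","properties":{"motion":{"type":"array","items":{"type":"number"}}},"required":["motion"]}

```bash
ls; mkdir -p pics; cat > h.py <<'E'
import numpy as np, cv2
from scipy.spatial.transform import Rotation as R
from rig import env, eyes
def grab(n):
    f=eyes.grab_frame(n); z=f["range_z"]; K=np.array(f["intrinsics"])
    v,u=np.mgrid[0:400,0:640]
    P=np.stack([(u-K[0,2])/K[0,0]*z,(v-K[1,2])/K[1,1]*z,z],-1)
    o=np.array(f["orientation"])
    M=R.from_euler('xyz',o).as_matrix() if o.size==3 else (o if o.shape==(3,3) else R.from_quat(o).as_matrix())
    W=P@M.T+np.array(f["xyz"]); W[z==0]=np.nan
    return f["frame"],W,f
E
python3 - <<'E'
from h import *
o=env.get_obs(); print({k:np.round(v,3) for k,v in o.items()})
ims=[]
for n in ("scene","side"):
    im,W,f=grab(n); print(n,f["xyz"],f["orientation"],f["intrinsics"])
    np.savez(f"/tmp/{n}.npz",im=im,W=W)
    cv2.imwrite(f"pics/{n}0.png",im[:,:,::-1])
E
```

```text
pics
{'t': np.float64(0.0), 'qpos': array([ 1.446e+00,  4.100e-02,  8.400e-02, -1.000e-03, -1.616e+00,
       -3.340e-01]), 'joint_vel': array([-0.   ,  0.   , -0.   , -0.001,  0.   ,  0.002]), 'joint_efforts': array([ 1.0000e-03, -3.6821e+01,  3.4742e+01,  6.9320e+00, -5.0000e-03,
       -0.0000e+00]), 'ee_pos': array([0.265, 0.538, 0.23 ]), 'eef_rot': array([ 3.14 , -0.   , -0.459]), 'ft_force': array([0.995, 0.282, 0.508]), 'ft_torque': array([ 0.028,  0.002, -0.013]), 'grasp_force': np.float64(0.0), 'finger_gap': np.float64(0.085)}
scene [1.1257765  0.41047265 0.93503893] [-2.44587021  0.01413821  2.10428622] [[436.35909181   0.         320.17764841]
 [  0.         436.35909181 201.52961649]
 [  0.           0.           1.        ]]
side [ 0.10493407 -0.90928372  0.72855582] [-2.12369612e+00  1.12398427e-03 -4.08695751e-01] [[465.53533243   0.         317.2938602 ]
 [  0.         465.53533243 193.57052597]
 [  0.           0.           1.        ]]
```

View pics/scene0.png

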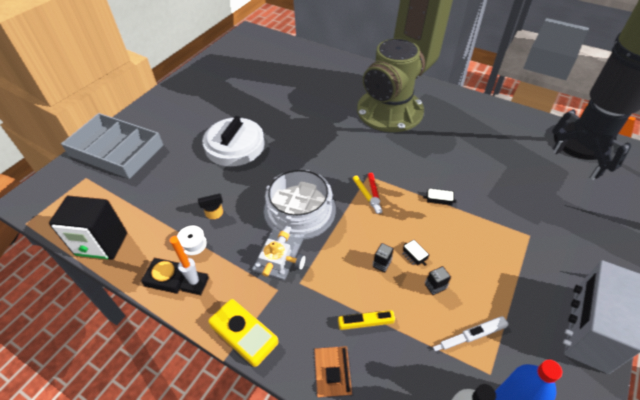

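View pics/side0.png

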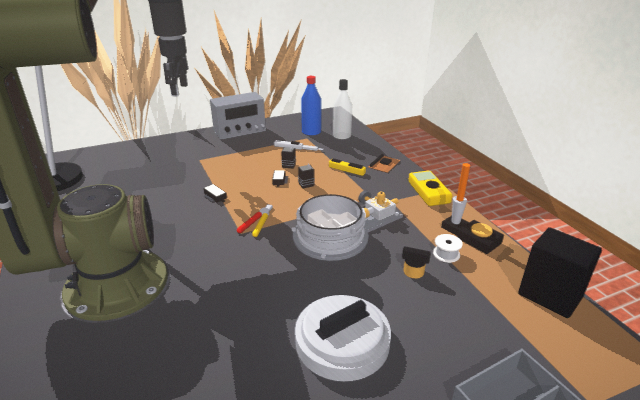

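The scene view shows two converters (384,256) and (438,279), the pot (299,200), the vent manifold (278,252), the lid (234,141), the knob (211,207), and the taped converters (416,252) and (441,196). The side view agrees with this.

```bash
python3 - <<'E'
from h import *
S={n:np.load(f"/tmp/{n}.npz") for n in("scene","side")}
def pts(n,u,v,r,z0,z1):
    W=S[n]["W"][v-r:v+r,u-r:u+r].reshape(-1,3); return W[(W[:,2]>z0)&(W[:,2]<z1)]
def rect(nm,n,u,v,r,z0,z1):
    p=pts(n,u,v,r,z0,z1); 
    if len(p)<6: print(nm,n,len(p)); return
    (c,s,a)=cv2.minAreaRect((p[:,:2]*1000).astype(np.float32)); print(nm,n,len(p),"c",np.round(c),"size",np.round(s),"ang",round(a,1),"zmed",np.round(np.median(p[:,2]),4))
rect("convA","scene",384,256,16,.054,.064);rect("convA","side",306,176,15,.054,.064)
rect("convB","scene",438,279,16,.054,.064);rect("convB","side",288,158,12,.054,.064)
rect("lidbar","scene",232,130,25,.072,.085);rect("lidbar","side",342,318,35,.072,.085)
rect("wing","scene",210,203,18,.057,.068);rect("wing","side",416,256,18,.057,.068)
rect("tape","scene",416,252,14,.014,.024);rect("tape2","scene",441,196,16,.014,.024)
def circ(nm,n,u,v,r,z0,z1):
    p=pts(n,u,v,r,z0,z1); A=np.c_[2*p[:,:2],np.ones(len(p))]; w=np.ones(len(p),bool)
    for _ in range(6):
        x=np.linalg.lstsq(A[w],(p[w,:2]**2).sum(1),rcond=None)[0]; rr=np.sqrt(x[2]+x[0]**2+x[1]**2)
        d=abs(np.linalg.norm(p[:,:2]-x[:2],axis=1)-rr); w=d<max(.004,np.median(d)*2)
    print(nm,n,len(p),w.sum(),np.round(x[:2],4),"r",round(rr,4))
for n,u,v in(("scene",299,195),("side",332,218)): circ("rim",n,u,v,42,.077,.083)
for n,u,v in(("scene",283,240),("side",380,200)):
    p=pts(n,u,v,25,.045,.078); 
    for a in(.05,.06,.068): 
        q=p[p[:,2]>a]; print("vent",n,a,len(q),np.round(q.mean(0),4),np.round(np.ptp(q,axis=0),3))
E
```

```text
convA scene 203 c [560. 238.] size [42. 34.] ang 0.1 zmed 0.0606
convA side 91 c [561. 234.] size [38. 40.] ang 88.0 zmed 0.0605
convB scene 239 c [553. 375.] size [34. 40.] ang 56.2 zmed 0.0606
convB side 80 c [541. 318.] size [143.  47.] ang 74.3 zmed 0.0599
lidbar scene 165 c [ 396. -348.] size [104.  21.] ang 10.4 zmed 0.0791
lidbar side 468 c [ 398. -353.] size [100.  19.] ang 10.4 zmed 0.0796
wing scene 134 c [ 640. -230.] size [20. 62.] ang 50.1 zmed 0.0629
wing side 169 c [ 641. -235.] size [19. 61.] ang 47.6 zmed 0.0633
tape scene 288 c [492. 298.] size [59. 38.] ang 66.1 zmed 0.0206
tape2 scene 267 c [288. 286.] size [40. 69.] ang 21.5 zmed 0.0211
rim scene 375 364 [ 0.5172 -0.0295] r 0.076
rim side 366 337 [ 0.5194 -0.0347] r 0.0759
vent scene 0.05 354 [0.6178 0.002  0.0655] [0.129 0.085 0.027]
vent scene 0.06 244 [0.6207 0.0021 0.0695] [0.129 0.08  0.017]
vent scene 0.068 161 [0.6204 0.007  0.0724] [0.124 0.059 0.009]
vent side 0.05 209 [ 0.6262 -0.0393  0.0671] [0.138 0.113 0.028]
vent side 0.06 165 [ 0.6228 -0.0436  0.0702] [0.138 0.113 0.018]
vent side 0.068 122 [ 0.6142 -0.051   0.0724] [0.138 0.113 0.01 ]
```

>>> {"method": "step_arm", "body": {
  "motion": [0,0,0,0,0,-6.6,1,0,0,0,0,0,-6.6,1,0,0,0,0,0,-6.6,1,0,0,0,0,0,-6.5,1,24,25,0,0,0,0,1,24,25,0,0,0,0,1,24,25,0,0,0,0,1,24,25,0,0,0,0,1]
}}

```text
t: 0.77
ee_pos: [0.3623, 0.4368, 0.2308]
eef_rot: [3.141, 0.0, 0.001]
ft_force: [0.7, 1.0, 0.9]
finger_gap: 0.0855
grasp_force: 0.0
```

>>> {"method": "step_arm", "body": {
  "motion": [24,25,0,0,0,0,1,24,25,0,0,0,0,1,24,25,0,0,0,0,1,24,25,0,0,0,0,1,24,25,0,0,0,0,1,24,25,0,0,0,0,1,24,25,0,0,0,0,1,0,0,0,0,0,0,1]
}}

```text
t: 1.43
ee_pos: [0.5324, 0.2588, 0.2304]
eef_rot: [3.14, 0.001, -0.005]
ft_force: [-0.2, 0.4, -1.1]
finger_gap: 0.0855
grasp_force: 0.0
```

```bash
python3 - <<'E'
from h import *
o=env.get_obs(); print(o['t'],np.round(o['ee_pos'],4),np.round(o['eef_rot'],3),np.round(o['qpos'],3))
im,W,f=grab("wrist"); print(f["xyz"],f["orientation"]); np.savez("/tmp/wrist.npz",im=im,W=W); cv2.imwrite("pics/w0.png",im[:,:,::-1])
for n in("scene","side"):
    p=np.load(f"/tmp/{n}.npz")["W"].reshape(-1,3); p=p[~np.isnan(p[:,0])]
    c=np.array([.5183,-.032]); d=np.linalg.norm(p[:,:2]-c,axis=1)
    for a in (.048,.06,.07):
        q=p[(d>.1)&(d<.2)&(p[:,2]>a)&(p[:,2]<.09)&(abs(p[:,1]+.03)<.1)&(p[:,0]>.6)]
        h,xe,ye=np.histogram2d(q[:,0],q[:,1],bins=[np.arange(.62,.74,.01),np.arange(-.08,.07,.01)])
        print(n,a,len(q)); print(h.astype(int)) if a in(.06,.07) else None
E
```

```text
1.4333 [0.5324 0.2588 0.2304] [ 3.14e+00  1.00e-03 -5.00e-03] [ 7.910e-01  2.000e-02  6.300e-02  1.000e-03 -1.615e+00  7.750e-01]
[0.60976779 0.25890339 0.37286114] [ 2.83500639e+00 -1.71242310e-03 -1.57594405e+00]
scene 0.048 110
scene 0.06 81
[[ 0  0  0  0  0  0  0  0  0  0  0  0  0  0  0]
 [ 0  0  0  0  0  0  0  0  0  0  0  0  0  0  0]
 [ 0  0  0  0  0  0  0  0  0  0  0  0  0  0  0]
 [ 0  0  0  0  0  0  0  0  0  0  0  0  0  0  0]
 [ 0  0  0  0  0  0  0  0  1  1  0  0  0  0  0]
 [ 0  0  0  0  0  0  0  5  9  5  0  0  0  0  0]
 [ 0  0  0  0  0  0  1 11 20 14  0  0  0  0  0]
 [ 0  0  0  0  0  0  0  1 10  3  0  0  0  0  0]
 [ 0  0  0  0  0  0  0  0  0  0  0  0  0  0  0]
 [ 0  0  0  0  0  0  0  0  0  0  0  0  0  0  0]
 [ 0  0  0  0  0  0  0  0  0  0  0  0  0  0  0]]
scene 0.07 51
[[ 0  0  0  0  0  0  0  0  0  0  0  0  0  0  0]
 [ 0  0  0  0  0  0  0  0  0  0  0  0  0  0  0]
 [ 0  0  0  0  0  0  0  0  0  0  0  0  0  0  0]
 [ 0  0  0  0  0  0  0  0  0  0  0  0  0  0  0]
 [ 0  0  0  0  0  0  0  0  0  0  0  0  0  0  0]
 [ 0  0  0  0  0  0  0  4  8  4  0  0  0  0  0]
 [ 0  0  0  0  0  0  0 1
[... 614 characters left out ...]
  0  0  0  0]
 [ 0  0  0  0  0  0  0  0  0  0  0  0  0  0  0]
 [ 0  0  0  0  0  0  0  0  0  0  0  0  0  0  0]
 [ 0  0  0  0  0  0  0  0  0  0  0  0  0  0  0]]
side 0.07 27
[[ 0  0  0  0  0  0  0  0  0  0  0  0  0  0  0]
 [ 0  0  0  0  0  0  0  0  0  0  0  0  0  0  0]
 [ 0  0  0  0  0  0  0  0  0  0  0  0  0  0  0]
 [ 0  0  0  0  0  0  0  0  0  0  0  0  0  0  0]
 [ 0  0  0  0  0  0  0  0  0  0  0  0  0  0  0]
 [ 0  0  0  0  0  0  0  5  3  0  0  0  0  0  0]
 [ 0  0  0  0  0  0  1 12  4  0  0  0  0  0  0]
 [ 0  0  0  0  0  0  0  2  0  0  0  0  0  0  0]
 [ 0  0  0  0  0  0  0  0  0  0  0  0  0  0  0]
 [ 0  0  0  0  0  0  0  0  0  0  0  0  0  0  0]
 [ 0  0  0  0  0  0  0  0  0  0  0  0  0  0  0]]
```

View pics/w0.png

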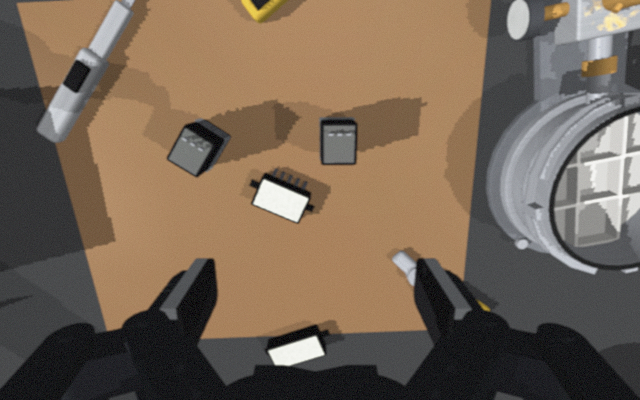

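The wrist view shows converter A (338,143), converter B (197,147), the taped box (281,197), and the pot with its rack at upper right (centre about (640,190)).

```bash
cat >> h.py <<'E'
def top(W,xy,r,z0,z1):
    m=(np.hypot(W[...,0]-xy[0],W[...,1]-xy[1])<r)&(W[...,2]>z0)&(W[...,2]<z1)
    p=W[m]; c,s,a=cv2.minAreaRect((p[:,:2]*1000).astype(np.float32))
    return len(p),np.round(c,1),np.round(s,1),round(a,1),np.round(np.median(p[:,2]),4)
def to(x,y,z,yaw=None):
    "tool-frame mm shift after turning to yaw(deg)"
    o=env.get_obs(); p=o['ee_pos']; y0=np.degrees(o['eef_rot'][2]); yaw=y0 if yaw is None else yaw
    a=np.radians(yaw); d=(np.array([x,y,z])-p)*1000
    print("turn rz",round(-((yaw-y0+180)%360-180),1),"shift",np.round([np.cos(a)*d[0]+np.sin(a)*d[1],np.sin(a)*d[0]-np.cos(a)*d[1],-d[2]],1))
E
python3 - <<'E'
from h import *
W=np.load("/tmp/wrist.npz")["W"]
A=top(W,(.56,.237),.035,.056,.064);B=top(W,(.553,.375),.035,.056,.064);print(A);print(B)
o=env.get_obs();print(np.round(o['ee_pos'],4))
to(A[1][0]/1000,A[1][1]/1000,.028)
m=(W[...,2]>.076)&(W[...,2]<.084)&(W[...,1]<.08);p=W[m];print(len(p))
# fixed r=.0765 mid rim fit
from scipy.optimize import least_squares
s=least_squares(lambda c:np.hypot(p[:,0]-c[0],p[:,1]-c[1])-.0765,[.518,-.032],loss='soft_l1',f_scale=.002);print(s.x,np.median(abs(s.fun)))
E
```

```text
(1519, array([561.5, 236.5]), array([33.7, 39.1]), 89.9, np.float64(0.0603))
(1519, array([555.2, 373.9]), array([34.4, 40.1]), 56.0, np.float64(0.0603))
[0.5312 0.2606 0.2304]
turn rz -0.0 shift [ 30.4  23.9 202.4]
2099
[ 0.51975381 -0.03084424] 0.0014703299743528825
```

>>> {"method": "step_arm", "body": {
  "motion": [15.2,12,35,0,0,0,1,15.2,12,35,0,0,0,1,0,0,38,0,0,0,1,0,0,38,0,0,0,1,0,0,30,0,0,0,1,0,0,26.4,0,0,0,1,0,0,0,0,0,0,0,0,0,0,0,0,0,0]
}}

```text
t: 2.15
ee_pos: [0.5592, 0.2388, 0.0278]
eef_rot: [3.139, 0.002, 0.001]
ft_force: [0.6, 0.2, 0.7]
finger_gap: 0.0639
grasp_force: 0.0
```

>>> {"method": "step_arm", "body": {
  "motion": [0,0,0,0,0,0,0,0,0,0,0,0,0,0,0,0,0,0,0,0,0]
}}

```text
t: 2.4
ee_pos: [0.5616, 0.2399, 0.032]
eef_rot: [-3.139, -0.004, 0.001]
ft_force: [0.1, -0.3, 5.5]
finger_gap: 0.0333
grasp_force: 60.8
```

>>> {"method": "step_arm", "body": {
  "motion": [0,0,-40,0,0,0,0,0,0,-40,0,0,0,0,0,0,-40,0,0,0,0,-12,27,-25,0,0,0,0,-12,27,-25,0,0,0,0,-12,27,0,0,0,0,0,-12,27,0,0,0,0,0,-12,27,0,0,0,0,0]
}}

```text
t: 3.07
ee_pos: [0.4996, 0.1032, 0.2004]
eef_rot: [-3.14, -0.002, 0.001]
ft_force: [0.3, 0.2, -0.9]
finger_gap: 0.0326
grasp_force: 60.5
```

>>> {"method": "step_arm", "body": {
  "motion": [-12,27,0,0,0,0,0,-12,27,0,0,0,0,0,-12,27,0,0,0,0,0,-12,27,0,0,0,0,0,-12,27,0,0,0,0,0,0,0,0,0,0,0,0,0,0,0,0,0,0,0]
}}

```text
t: 3.65
ee_pos: [0.44, -0.0319, 0.2003]
eef_rot: [-3.14, -0.003, -0.002]
ft_force: [0.2, 0.4, -1.0]
finger_gap: 0.033
grasp_force: 60.3
```

```bash
python3 - <<'E'
from h import *
from scipy.optimize import least_squares
im,W,f=grab("wrist"); np.savez("/tmp/wp.npz",im=im,W=W); cv2.imwrite("pics/w1.png",im[:,:,::-1])
o=env.get_obs();print(np.round(o['ee_pos'],4),np.round(o['eef_rot'],4))
d=np.hypot(W[...,0]-.519,W[...,1]+.031)
m=(W[...,2]>.076)&(W[...,2]<.084)&(d>.065)&(d<.09);p=W[m]
s=least_squares(lambda c:np.hypot(p[:,0]-c[0],p[:,1]-c[1])-.0765,[.518,-.032],loss='soft_l1',f_scale=.002);print("rim",s.x,np.median(abs(s.fun)),len(p))
q=W[(W[...,2]>.035)&(W[...,2]<.042)&(d<.072)]; print(len(q))
np.save("/tmp/walls.npy",q)
v=W[(np.hypot(W[...,0]-.684,W[...,1]-.002)<.03)&(W[...,2]>.071)&(W[...,2]<.078)]
print("vent",len(v), v.mean(0) if len(v) else 0, np.ptp(v,axis=0) if len(v) else 0)
E
```

```text
[ 0.4403 -0.0311  0.1999] [-3.1404e+00 -2.0000e-03 -9.0000e-04]
rim [ 0.51959228 -0.03152016] 0.0014182708265288238 3816
2824
vent 0 0 0
```

View pics/w1.png

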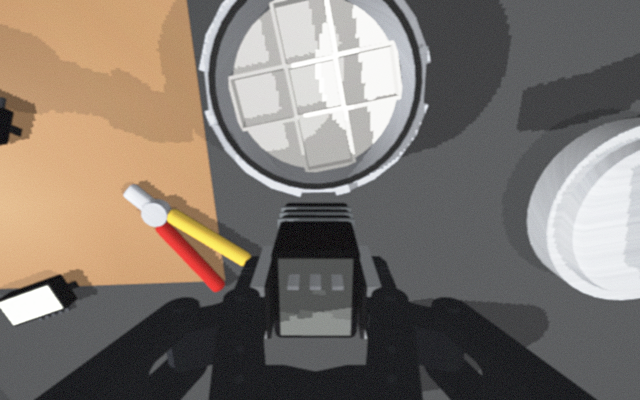

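The rack shows as a cross centred at about (315,83), turned roughly 10° anticlockwise. The converter is held square at (316,300).

```bash
python3 - <<'E'
from h import *
from scipy.optimize import minimize
q=np.load("/tmp/walls.npy")[:,:2]
def cost(x):
    c,s=np.cos(x[2]),np.sin(x[2]); d=q-x[:2]; u=d@[c,s]; v=d@[-s,c]
    e=np.min([abs(abs(u)-21.5e-3),abs(abs(v)-21.5e-3),abs(abs(u)-70.5e-3),abs(abs(v)-70.5e-3)],0)
    return np.minimum(e,.004).mean()*1e3
b=min((minimize(cost,[.5195+i*.002,-.0315+j*.002,np.radians(a)],method='Nelder-Mead',options=dict(initial_simplex=None,xatol=1e-5)) for a in(5,11,17) for i in(-1,0,1) for j in(-1,0,1)),key=lambda r:r.fun)
print(b.x[:2],np.degrees(b.x[2]),b.fun)
E
```

```text
[ 0.51917368 -0.03149004] 11.314769514005967 0.837828151811474
```

>>> {"method": "step_arm", "body": {
  "motion": [0,0,0,0,0,-5.7,0,0,0,0,0,0,-5.7,0,16,8,0,0,0,0,0,15.5,7.9,0,0,0,0,0,0,0,30,0,0,0,0,0,0,30,0,0,0,0,0,0,20,0,0,0,0,0,0,0,0,0,0,0]
}}

```text
t: 4.37
ee_pos: [0.4719, -0.0395, 0.1136]
eef_rot: [-3.14, 0.009, 0.2]
ft_force: [-0.6, -0.4, -1.9]
finger_gap: 0.0329
grasp_force: 60.5
```

>>> {"method": "step_arm", "body": {
  "motion": [0,0,0,0,0,0,0,0,0,0,0,0,0,0]
}}

```text
t: 4.53
ee_pos: [0.4753, -0.04, 0.1209]
eef_rot: [3.141, -0.002, 0.2]
ft_force: [-0.2, 0.7, -1.4]
finger_gap: 0.0331
grasp_force: 60.5
```

```bash
python3 - <<'E'
from h import *
o=env.get_obs();print(np.round(o['ee_pos'],4),np.round(o['eef_rot'],4)); to(.4743,-.0405,.0515,11.3)
E
```

```text
[ 0.4753 -0.04    0.1209] [ 3.1408e+00 -2.4000e-03  2.0010e-01]
turn rz 0.2 shift [-1.1  0.3 69.4]
```

Now straight down, then release partway open.

>>> {"method": "step_arm", "body": {
  "motion": [-0.5,0.3,20,0,0,0,0,0,0,20,0,0,0,0,0,0,16,0,0,0,0,0,0,9,0,0,0,0,0,0,4,0,0,0,0,0,0,0,0,0,0,0,0,0,0,0,0,0,0]
}}

```text
t: 5.12
ee_pos: [0.4753, -0.0408, 0.0538]
eef_rot: [3.14, -0.004, 0.2]
ft_force: [-5.0, -0.9, 7.1]
finger_gap: 0.0331
grasp_force: 62.1
```

>>> {"method": "step_arm", "body": {
  "motion": [0,0,0,0,0,0,0.56,0,0,0,0,0,0,0.56,0,0,0,0,0,0,0.56,0,0,0,0,0,0,0.56,0,0,-15,0,0,0,0.56,0,0,-30,0,0,0,0.56,0,0,-40,0,0,0,1,0,0,-40,0,0,0,1]
}}

```text
t: 5.78
ee_pos: [0.4732, -0.041, 0.1759]
eef_rot: [3.141, 0.002, 0.199]
ft_force: [0.9, 0.0, 0.4]
finger_gap: 0.0703
grasp_force: 0.0
```

```bash
python3 - <<'E'
from h import *
o=env.get_obs();print(np.round(o['ee_pos'],4))
im,W,f=grab("scene");cv2.imwrite("pics/s1.png",cv2.resize(im[130:330,200:500,::-1],None,fx=2,fy=2,interpolation=2))
d=(.4743,-.0405); m=np.hypot(W[...,0]-d[0],W[...,1]-d[1])<.04
for a,b in((.076,.088),(.056,.0755)): print(top(W,d,.03,a,b))
print("B",top(W,(.555,.374),.035,.056,.064)); to(.5552,.3739,.2,-34)
E
```

```text
[ 0.4732 -0.041   0.1759]
(154, array([469.5, -39.6]), array([48.3, 34.4]), 10.7, np.float64(0.0821))
(80, array([470.6, -36.7]), array([48.7, 31.7]), 6.1, np.float64(0.0661))
B (219, array([552.7, 375.7]), array([34.1, 40.1]), 55.9, np.float64(0.0609))
turn rz 45.4 shift [-167.2 -388.4  -13.9]
```

View pics/s1.png

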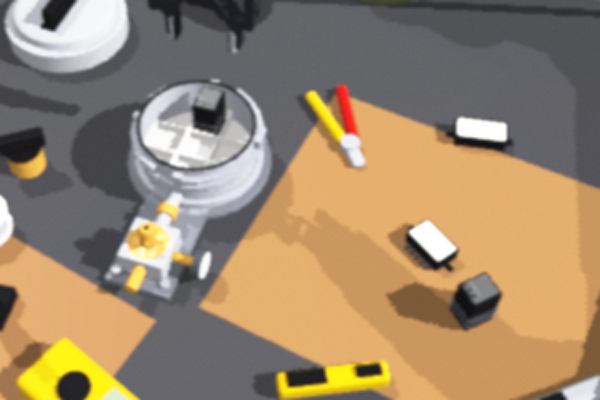

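The first converter is seated in the near pocket (crop (208,108)), with its top at 82 mm as it should be. Converter B and the other things haven't moved.

>>> {"method": "step_arm", "body": {
  "motion": [13.5,-32.6,-1,0,0,0,0.65,13.5,-32.6,-1,0,0,0,0.65,13.5,-32.6,-1,0,0,0,0.65,13.5,-32.6,-1,0,0,0,0.65,13.5,-32.6,0,0,0,0,0.65,13.5,-32.6,0,0,0,0,0.65,13.5,-32.6,0,0,0,0,0.65,13.5,-32.6,0,0,0,0,0.65]
}}

```text
t: 6.5
ee_pos: [0.5282, 0.2382, 0.1788]
eef_rot: [3.142, -0.0, 0.2]
ft_force: [1.0, 0.1, 0.6]
finger_gap: 0.0555
grasp_force: 0.0
```

>>> {"method": "step_arm", "body": {
  "motion": [13.5,-32.6,0,0,0,0,0.65,13.5,-32.6,0,0,0,0,0.65,13.5,-32.6,0,0,0,0,0.65,13.5,-32.0,0,0,0,0,0.65,0,0,0,0,0,6.5,0.65,0,0,0,0,0,6.5,0.65,0,0,0,0,0,6.5,0.65,0,0,0,0,0,6.5,0.65]
}}

```text
t: 7.17
ee_pos: [0.5554, 0.3746, 0.1781]
eef_rot: [3.141, 0.0, -0.26]
ft_force: [0.1, -0.4, 0.5]
finger_gap: 0.0555
grasp_force: 0.0
```

>>> {"method": "step_arm", "body": {
  "motion": [0,0,0,0,0,6.5,0.65,0,0,0,0,0,6.5,0.65,0,0,0,0,0,6.4,0.65,0,0,0,0,0,0,0.65,0,0,0,0,0,0,0.65]
}}

```text
t: 7.58
ee_pos: [0.5554, 0.3742, 0.1786]
eef_rot: [3.141, -0.0, -0.59]
ft_force: [-0.3, 1.0, 0.2]
finger_gap: 0.0554
grasp_force: 0.0
```

```bash
python3 - <<'E'
from h import *
o=env.get_obs();print(np.round(o['ee_pos'],4),np.round(o['eef_rot'],3))
im,W,f=grab("wrist"); B=top(W,(.555,.374),.035,.056,.064); print(B); to(.5552,.3739,.028,-34)
E
```

```text
[0.5554 0.3742 0.1786] [ 3.141 -0.    -0.59 ]
(1930, array([554.9, 374.1]), array([34. , 40.2]), 56.3, np.float64(0.0603))
turn rz 0.2 shift [  0.    0.3 150.6]
```

>>> {"method": "step_arm", "body": {
  "motion": [0,0,38,0,0,0,0.65,0,0,38,0,0,0,0.65,0,0,38,0,0,0,0.65,0,0,24,0,0,0,0.65,0,0,12.6,0,0,0,0.65,0,0,0,0,0,0,0.65,0,0,0,0,0,0,0,0,0,0,0,0,0,0]
}}

```text
t: 8.3
ee_pos: [0.5566, 0.375, 0.0313]
eef_rot: [-3.138, -0.002, -0.592]
ft_force: [-0.7, -1.9, 3.6]
finger_gap: 0.0336
grasp_force: 61.4
```

>>> {"method": "step_arm", "body": {
  "motion": [0,0,0,0,0,0,0,0,0,0,0,0,0,0,0,0,-38,0,0,0,0,0,0,-38,0,0,0,0,0,0,-38,0,0,0,0,0,0,-38,0,0,0,0,0,0,0,0,0,-6.5,0,0,0,0,0,0,-6.5,0]
}}

```text
t: 8.97
ee_pos: [0.5564, 0.3752, 0.1853]
eef_rot: [-3.134, -0.003, -0.361]
ft_force: [0.4, 0.4, -4.3]
finger_gap: 0.033
grasp_force: 60.4
```

>>> {"method": "step_arm", "body": {
  "motion": [0,0,0,0,0,-6.5,0,0,0,0,0,0,-6.5,0,0,0,0,0,0,-6.5,0,0,0,0,0,0,-6.5,0,0,0,0,0,0,-6.1,0,0,0,0,0,0,0,0,0,0,0,0,0,0,0]
}}

```text
t: 9.55
ee_pos: [0.5553, 0.3743, 0.1807]
eef_rot: [-3.141, -0.0, 0.191]
ft_force: [-0.7, 0.1, -0.8]
finger_gap: 0.0333
grasp_force: 60.4
```

```bash
python3 - <<'E'
from h import *
o=env.get_obs();print(np.round(o['ee_pos'],4),np.round(o['eef_rot'],3),o['finger_gap']); to(.5645,-.0225,.0515,11.3)
E
```

```text
[0.5553 0.3743 0.1807] [-3.141 -0.     0.191] 0.03327141999245492
turn rz -0.4 shift [-68.7 390.9 129.2]
```

>>> {"method": "step_arm", "body": {
  "motion": [0,0,0,0,0,-0.4,0,-5.7,32.6,0,0,0,0,0,-5.7,32.6,0,0,0,0,0,-5.7,32.6,0,0,0,0,0,-5.7,32.6,0,0,0,0,0,-5.7,32.6,0,0,0,0,0,-5.7,32.6,0,0,0,0,0,-5.7,32.6,0,0,0,0,0]
}}

```text
t: 10.22
ee_pos: [0.5615, 0.1411, 0.1807]
eef_rot: [-3.141, -0.001, 0.199]
ft_force: [0.1, -0.9, -2.3]
finger_gap: 0.0332
grasp_force: 60.6
```

>>> {"method": "step_arm", "body": {
  "motion": [-5.7,32.6,0,0,0,0,0,-5.7,32.6,0,0,0,0,0,-5.7,32.6,0,0,0,0,0,-5.7,32.6,0,0,0,0,0,-5.7,32.3,0,0,0,0,0,0,0,30,0,0,0,0,0,0,30,0,0,0,0,0,0,0,0,0,0,0]
}}

```text
t: 10.88
ee_pos: [0.5629, -0.0231, 0.1137]
eef_rot: [-3.139, 0.01, 0.197]
ft_force: [-0.7, 0.8, -4.4]
finger_gap: 0.0329
grasp_force: 60.4
```

>>> {"method": "step_arm", "body": {
  "motion": [0,0,0,0,0,0,0,0,0,0,0,0,0,0]
}}

```text
t: 11.05
ee_pos: [0.5672, -0.0225, 0.1225]
eef_rot: [3.14, -0.002, 0.201]
ft_force: [0.2, 0.5, -0.5]
finger_gap: 0.0333
grasp_force: 60.4
```

```bash
python3 - <<'E'
from h import *
o=env.get_obs();print(np.round(o['ee_pos'],4),np.round(o['eef_rot'],3),o['finger_gap']); to(.5645,-.0225,.0515,11.3)
E
```

```text
[ 0.5672 -0.0225  0.1225] [ 3.14e+00 -2.00e-03  2.01e-01] 0.033268518477458396
turn rz 0.2 shift [-2.6 -0.5 71. ]
```

>>> {"method": "step_arm", "body": {
  "motion": [-1.2,-0.3,15,0,0,0,0,0,0,15,0,0,0,0,0,0,12,0,0,0,0,0,0,6,0,0,0,0,0,0,0,0,0,0,0,0,0,0,0,0,0,0]
}}

```text
t: 11.55
ee_pos: [0.5656, -0.0224, 0.0733]
eef_rot: [3.141, -0.001, 0.201]
ft_force: [0.3, 0.2, -0.6]
finger_gap: 0.0332
grasp_force: 60.5
```

>>> {"method": "step_arm", "body": {
  "motion": [0,0,10,0,0,0,0,0,0,6,0,0,0,0,0,0,4,0,0,0,0,0,0,0,0,0,0,0,0,0,0,0,0,0,0,0,0,0,0,0,0,0]
}}

```text
t: 12.05
ee_pos: [0.5655, -0.0226, 0.0533]
eef_rot: [3.141, -0.001, 0.201]
ft_force: [-2.1, -0.3, 5.1]
finger_gap: 0.0327
grasp_force: 61.4
```

>>> {"method": "step_arm", "body": {
  "motion": [0,0,0,0,0,0,0.56,0,0,0,0,0,0,0.56,0,0,0,0,0,0,0.56,0,0,0,0,0,0,0.56,0,0,-15,0,0,0,0.56,0,0,-35,0,0,0,0.56,0,0,-40,0,0,0,1,0,0,-40,0,0,0,1]
}}

```text
t: 12.72
ee_pos: [0.5645, -0.0227, 0.1831]
eef_rot: [3.141, 0.002, 0.201]
ft_force: [2.6, -0.0, 1.3]
finger_gap: 0.0703
grasp_force: 0.0
```

>>> {"method": "step_arm", "body": {
  "motion": [0,0,-40,0,0,0,1,-23,28.8,0,0,0,0,1,-23,28.8,0,0,0,0,1,-23,28.8,0,0,0,0,1,-23,28.8,0,0,0,0,1,-23,28.8,0,0,0,0,1,-23,28.8,0,0,0,0,1,-23,28.8,0,0,0,0,1]
}}

```text
t: 13.38
ee_pos: [0.4465, -0.2534, 0.2224]
eef_rot: [3.141, -0.0, 0.201]
ft_force: [1.1, -0.4, -0.2]
finger_gap: 0.0856
grasp_force: 0.0
```

>>> {"method": "step_arm", "body": {
  "motion": [-23,28.8,0,0,0,0,1,-23,28.8,0,0,0,0,1,-23,28.8,0,0,0,0,1,0,0,0,0,0,0,1,0,0,0,0,0,0,1,0,0,0,0,0,0,1]
}}

```text
t: 13.88
ee_pos: [0.3971, -0.3506, 0.2221]
eef_rot: [-3.141, 0.0, 0.2]
ft_force: [-0.5, 1.1, 0.0]
finger_gap: 0.0853
grasp_force: 0.0
```

```bash
python3 - <<'E'
from h import *
o=env.get_obs();print(np.round(o['ee_pos'],4),np.round(o['eef_rot'],3),np.round(o['qpos'],2))
im,W,f=grab("wrist"); cv2.imwrite("pics/w2.png",im[:,:,::-1])
L=top(W,(.397,-.35),.08,.073,.086); print("bar",L)
im,W,f=grab("scene"); cv2.imwrite("pics/s2.png",cv2.resize(im[100:300,180:480,::-1],None,fx=2,fy=2))
for d in((.4743,-.0405),(.5645,-.0225)): print(top(W,d,.03,.077,.088))
print("bar scene",top(W,(.397,-.35),.08,.073,.086))
to(L[1][0]/1e3,L[1][1]/1e3,.056,(L[3]+45)%90-45)
E
```

```text
[ 0.3971 -0.3506  0.2221] [-3.141  0.     0.2  ] [-0.34 -0.15 -0.11 -0.   -1.61  2.11]
bar (2234, array([ 399.1, -350.3]), array([98.7, 18. ]), 10.3, np.float64(0.0795))
(151, array([470.3, -39.6]), array([51.3, 33.4]), 12.5, np.float64(0.0823))
(195, array([568. , -22.8]), array([52.4, 39.4]), 11.1, np.float64(0.0821))
bar scene (156, array([ 396.7, -346.8]), array([100.3,  19.9]), 9.4, np.float64(0.0795))
turn rz 1.3 shift [  1.3   0.7 166.3]
```

View pics/w2.png

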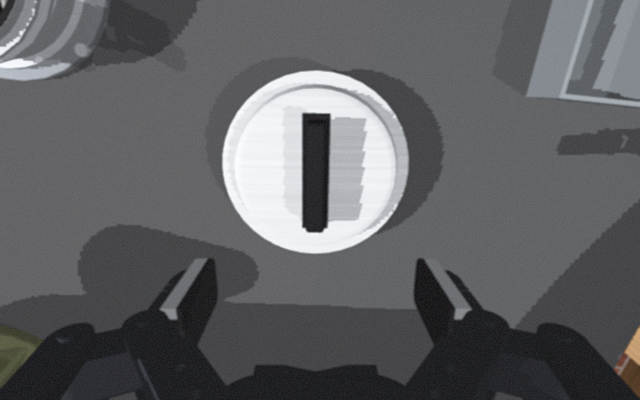

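View pics/s2.png

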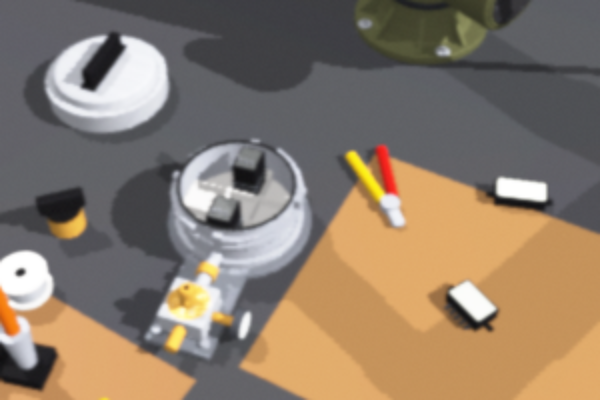

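Wrist view: the lid bar is at (316,172), aligned with the tool. Scene crop: both converters stand in the pot at (250,165) and (223,210).

>>> {"method": "step_arm", "body": {
  "motion": [1.3,0.7,35,0,0,1.2,1,0,0,38,0,0,0,1,0,0,38,0,0,0,1,0,0,30,0,0,0,1,0,0,17,0,0,0,1,0,0,8,0,0,0,1,0,0,0,0,0,0,1,0,0,0,0,0,0,0]
}}

```text
t: 14.65
ee_pos: [0.3995, -0.3509, 0.0575]
eef_rot: [3.14, -0.001, 0.181]
ft_force: [0.6, -0.7, 0.8]
finger_gap: 0.0756
grasp_force: 0.0
```

>>> {"method": "step_arm", "body": {
  "motion": [0,0,0,0,0,0,0,0,0,0,0,0,0,0,0,0,0,0,0,0,0,0,0,0,0,0,0,0,0,0,0,0,0,0,0,0,0,0,0,0,0,0]
}}

```text
t: 15.15
ee_pos: [0.399, -0.3512, 0.0572]
eef_rot: [3.141, -0.001, 0.18]
ft_force: [-0.2, 1.7, 3.6]
finger_gap: 0.0171
grasp_force: 60.6
```

>>> {"method": "step_arm", "body": {
  "motion": [0,0,-20,0,0,0,0,0,0,-30,0,0,0,0,0,0,-35,0,0,0,0,0,0,-35,0,0,0,0,0,0,-20,0,0,0,0,10,-16,0,0,0,0,0,17.5,-29.4,0,0,0,0,0,17.5,-29.4,0,0,0,0,0]
}}

```text
t: 15.82
ee_pos: [0.429, -0.2685, 0.1949]
eef_rot: [-3.14, 0.002, 0.177]
ft_force: [0.6, -0.9, -4.9]
finger_gap: 0.0166
grasp_force: 59.6
```

>>> {"method": "step_arm", "body": {
  "motion": [17.5,-29.4,0,0,0,0,0,17.5,-29.4,0,0,0,0,0,17.5,-29.4,0,0,0,0,0,17.5,-29.4,0,0,0,0,0,17.5,-29.4,0,0,0,0,0,17.5,-29.4,0,0,0,0,0,15,-25,0,0,0,0,0,10,-16.8,0,0,0,0,0]
}}

```text
t: 16.48
ee_pos: [0.5182, -0.0287, 0.1944]
eef_rot: [-3.14, 0.003, 0.182]
ft_force: [-0.1, -0.3, -5.2]
finger_gap: 0.0171
grasp_force: 59.6
```

>>> {"method": "step_arm", "body": {
  "motion": [0,0,0,0,0,4,0,0,0,0,0,0,6.6,0,0,0,0,0,0,6.6,0,0,0,0,0,0,6.6,0,0,0,0,0,0,6.6,0,0,0,0,0,0,6.6,0,0,0,0,0,0,6.6,0,0,0,0,0,0,6.6,0]
}}

```text
t: 17.15
ee_pos: [0.5176, -0.0313, 0.1945]
eef_rot: [3.14, 0.002, -0.702]
ft_force: [0.8, -0.1, -5.1]
finger_gap: 0.0167
grasp_force: 59.7
```

>>> {"method": "step_arm", "body": {
  "motion": [0,0,0,0,0,6.6,0,0,0,0,0,0,6.6,0,0,0,0,0,0,6.6,0,0,0,0,0,0,6.6,0,0,0,0,0,0,3.4,0,0,0,0,0,0,0,0,0,0,0,0,0,0,0,0,0,0,0,0,0,0]
}}

```text
t: 17.82
ee_pos: [0.518, -0.0314, 0.1955]
eef_rot: [3.14, 0.0, -1.214]
ft_force: [1.1, 0.4, -3.6]
finger_gap: 0.0166
grasp_force: 59.7
```

```bash
python3 - <<'E'
from h import *
o=env.get_obs();print(np.round(o['ee_pos'],4),np.round(np.degrees(o['eef_rot']),2),np.round(o['qpos'],2),np.round(o['ft_force'],1)); to(.5194,-.0315,.135)
im,W,f=grab("scene")
r=top(W,o['ee_pos'][:2],.08,o['ee_pos'][2]+.005,o['ee_pos'][2]+.03); print(r)
m=(np.hypot(W[...,0]-.5194,W[...,1]+.0315)<.12)&(W[...,2]>.1)
cv2.imwrite("pics/s3.png",cv2.resize(im[100:300,180:480,::-1],None,fx=2,fy=2))
E
```

```text
[ 0.518  -0.0314  0.1955] [ 1.7992e+02  2.0000e-02 -6.9580e+01] [ 0.33 -0.18 -0.19 -0.   -1.56  0.03] [ 1.1  0.4 -3.6]
turn rz -0.0 shift [ 0.6 -1.3 60.5]
(348, array([519.5, -27.9]), array([37.1, 98.7]), 29.0, np.float64(0.2149))
```

View pics/s3.png

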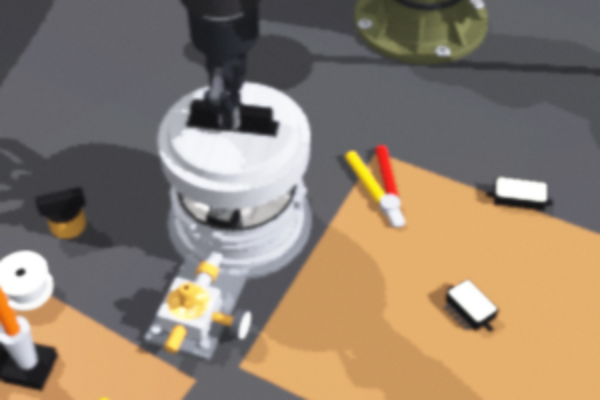

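The lid is over the pot, level and concentric (crop (235,140)). Now I lower it.

>>> {"method": "step_arm", "body": {
  "motion": [0.6,-1.3,15,0,0,0,0,0,0,20,0,0,0,0,0,0,15,0,0,0,0,0,0,8,0,0,0,0,0,0,4,0,0,0,0,0,0,2,0,0,0,0,0,0,0,0,0,0,0,0,0,0,0,0,0,0]
}}

```text
t: 18.53
ee_pos: [0.5203, -0.0315, 0.1334]
eef_rot: [-3.14, -0.001, -1.216]
ft_force: [-0.1, 0.6, -4.7]
finger_gap: 0.017
grasp_force: 59.6
```

>>> {"method": "step_arm", "body": {
  "motion": [0,0,3,0,0,0,0,0,0,2,0,0,0,0,0,0,2,0,0,0,0,0,0,1,0,0,0,0,0,0,0,0,0,0,0]
}}

```text
t: 18.95
ee_pos: [0.5196, -0.0315, 0.124]
eef_rot: [3.141, 0.0, -1.216]
ft_force: [-0.7, 0.5, -4.9]
finger_gap: 0.0169
grasp_force: 59.7
```

>>> {"method": "step_arm", "body": {
  "motion": [0,0,1.5,0,0,0,0,0,0,1.5,0,0,0,0,0,0,0,0,0,0,0,0,0,0,0,0,0,0]
}}

```text
t: 19.28
ee_pos: [0.52, -0.0316, 0.1226]
eef_rot: [-3.14, -0.001, -1.216]
ft_force: [-3.8, 1.0, 3.4]
finger_gap: 0.017
grasp_force: 60.8
```

>>> {"method": "step_arm", "body": {
  "motion": [0,0,0.5,0,0,-4,0,0,0,0.5,0,0,-4,0,0,0,0.5,0,0,-4,0,0,0,0.5,0,0,-4,0]
}}

```text
t: 19.62
ee_pos: [0.5217, -0.0321, 0.1235]
eef_rot: [-3.137, -0.005, -0.936]
ft_force: [-3.5, 1.9, 15.6]
finger_gap: 0.0167
grasp_force: 67.0
```

>>> {"method": "step_arm", "body": {
  "motion": [0,0,0,0,0,-4,0,0,0,0,0,0,-4,0,0,0,0,0,0,-4,0]
}}

```text
t: 19.87
ee_pos: [0.5218, -0.0323, 0.1244]
eef_rot: [-3.137, -0.006, -0.728]
ft_force: [-4.5, 0.6, 17.4]
finger_gap: 0.0164
grasp_force: 71.3
```

>>> {"method": "step_arm", "body": {
  "motion": [0,0,0,0,0,-4,0,0,0,0,0,0,-4,0,0,0,0,0,0,-4,0]
}}

```text
t: 20.12
ee_pos: [0.5221, -0.0322, 0.1251]
eef_rot: [-3.138, -0.008, -0.518]
ft_force: [-7.2, 1.9, 19.1]
finger_gap: 0.0168
grasp_force: 95.6
```

>>> {"method": "step_arm", "body": {
  "motion": [0,0,0,0,0,-4,0,0,0,0,0,0,-4,0,0,0,0,0,0,-4,0]
}}

```text
t: 20.37
ee_pos: [0.5224, -0.0324, 0.126]
eef_rot: [-3.139, -0.009, -0.31]
ft_force: [-7.2, 1.9, 24.6]
finger_gap: 0.0167
grasp_force: 109.5
```

>>> {"method": "step_arm", "body": {
  "motion": [0,0,0,0,0,-4,0,0,0,0,0,0,-4,0]
}}

```text
t: 20.53
ee_pos: [0.5203, -0.0314, 0.1201]
eef_rot: [-3.14, -0.002, -0.166]
ft_force: [-1.5, -0.3, -5.6]
finger_gap: 0.0168
grasp_force: 61.3
```

>>> {"method": "step_arm", "body": {
  "motion": [0,0,2,0,0,0,0,0,0,2,0,0,0,0,0,0,1.5,0,0,0,0,0,0,1,0,0,0,0,0,0,0,0,0,0,0]
}}

```text
t: 20.95
ee_pos: [0.5197, -0.0318, 0.1138]
eef_rot: [3.141, -0.0, -0.17]
ft_force: [-5.5, 0.5, 3.3]
finger_gap: 0.0172
grasp_force: 62.4
```

>>> {"method": "step_arm", "body": {
  "motion": [0,0,0.5,0,0,0,0,0,0,0,0,0,0,0,0,0,0,0,0,0,0]
}}

```text
t: 21.2
ee_pos: [0.5199, -0.0318, 0.1136]
eef_rot: [3.141, -0.001, -0.17]
ft_force: [-5.8, 1.4, 4.0]
finger_gap: 0.0166
grasp_force: 62.6
```

>>> {"method": "step_arm", "body": {
  "motion": [0,0,0.4,0,0,5,0,0,0,0.4,0,0,5,0,0,0,0.4,0,0,5,0,0,0,0.4,0,0,5,0]
}}

```text
t: 21.53
ee_pos: [0.5217, -0.0311, 0.1125]
eef_rot: [-3.139, -0.005, -0.522]
ft_force: [2.0, 0.7, 1.1]
finger_gap: 0.0165
grasp_force: 62.1
```

Going down with the thread; keep turning.

>>> {"method": "step_arm", "body": {
  "motion": [0,0,0.3,0,0,5,0,0,0,0.3,0,0,5,0,0,0,0.3,0,0,5,0,0,0,0.3,0,0,5,0]
}}

```text
t: 21.87
ee_pos: [0.5213, -0.0317, 0.111]
eef_rot: [-3.139, -0.003, -0.872]
ft_force: [1.0, -1.9, 0.7]
finger_gap: 0.0169
grasp_force: 62.0
```

>>> {"method": "step_arm", "body": {
  "motion": [0,0,0.3,0,0,4,0,0,0,0.3,0,0,4,0,0,0,0.3,0,0,4,0]
}}

```text
t: 22.12
ee_pos: [0.5213, -0.032, 0.1099]
eef_rot: [-3.139, -0.003, -1.08]
ft_force: [3.0, -2.9, -0.4]
finger_gap: 0.0166
grasp_force: 61.8
```

>>> {"method": "step_arm", "body": {
  "motion": [0,0,0.3,0,0,4,0,0,0,0.3,0,0,4,0,0,0,0.2,0,0,4,0,0,0,0,0,0,0,0]
}}

```text
t: 22.45
ee_pos: [0.5208, -0.0321, 0.1092]
eef_rot: [-3.139, -0.002, -1.289]
ft_force: [-1.0, 0.2, 2.4]
finger_gap: 0.0167
grasp_force: 62.3
```

```bash
python3 - <<'E'
from h import *
o=env.get_obs();print(np.round(o['ee_pos'],4),np.round(np.degrees(o['eef_rot']),1),o['ft_torque'],o['ft_force'],o['grasp_force'],o['qpos'][5])
E
```

```text
[ 0.5208 -0.0321  0.1092] [-1.799e+02 -1.000e-01 -7.390e+01] [-0.0734841   0.25966817 -0.06526292] [-0.95558472  0.24168587  2.4248029 ] 62.34758019447327 -0.0451852532434411
```

>>> {"method": "step_arm", "body": {
  "motion": [0,0,0.1,0,0,4,0,0,0,0.1,0,0,4,0,0,0,0,0,0,0,0]
}}

```text
t: 22.7
ee_pos: [0.5197, -0.0324, 0.1092]
eef_rot: [3.142, -0.003, -1.424]
ft_force: [-5.0, -3.6, 5.1]
finger_gap: 0.0169
grasp_force: 70.0
```

```bash
python3 - <<'E'
from h import *
o=env.get_obs();print(np.round(o['ee_pos'],4),np.round(np.degrees(o['eef_rot']),1),o['ft_torque'],o['ft_force'],o['grasp_force'])
im,W,f=grab("scene");print(top(W,(.5194,-.0315),.06,.122,.14)); im,W,f=grab("side");print(top(W,(.5194,-.0315),.06,.122,.14))
E
```

```text
[ 0.5197 -0.0324  0.1092] [ 1.80e+02 -1.00e-01 -8.16e+01] [-1.16033335  1.46178138  1.81472006] [-5.01204854 -3.62198644  5.143987  ] 69.95325716498883
(190, array([522.1, -26.3]), array([34.7, 95.9]), 26.1, np.float64(0.131))
(209, array([520.4, -38.5]), array([89. , 45.6]), 82.4, np.float64(0.1313))
```

>>> {"method": "step_arm", "body": {
  "motion": [0,0,0,0,0,3,0,0,0,0,0,0,0,0,0,0,0,0,0,0,0]
}}

```text
t: 23.05
ee_pos: [0.5195, -0.0321, 0.1092]
eef_rot: [3.141, -0.002, -1.473]
ft_force: [-5.9, -2.5, 7.9]
finger_gap: 0.0166
grasp_force: 92.0
```

>>> {"method": "step_arm", "body": {
  "motion": [0,0,0,0,0,-2,0,0,0,0,0,0,0,1,0,0,0,0,0,0,1,0,0,0,0,0,0,1,0,0,0,0,0,0,1,0,0,-10,0,0,0,1,0,0,-35,0,0,0,1,0,0,-40,0,0,0,1]
}}

```text
t: 23.72
ee_pos: [0.5184, -0.0317, 0.1917]
eef_rot: [3.136, -0.001, -1.443]
ft_force: [1.5, 0.3, 1.2]
finger_gap: 0.0855
grasp_force: 0.0
```

```bash
python3 - <<'E'
from h import *
o=env.get_obs();print(np.round(o['ee_pos'],4),np.round(np.degrees(o['eef_rot']),1))
im,W,f=grab("wrist");np.savez("/tmp/wl.npz",W=W,im=im);print(top(W,(.5194,-.0315),.06,.122,.14)); 
im,W,f=grab("side"); print(top(W,(.5194,-.0315),.06,.122,.14)); print("knob",top(W,(.6405,-.2325),.045,.057,.068))
im,W,f=grab("scene"); cv2.imwrite("pics/s4.png",cv2.resize(im[100:300,180:480,::-1],None,fx=2,fy=2)); print("knob",top(W,(.6405,-.2325),.045,.057,.068))
to(.6405,-.2325,.2,-41)
E
```

```text
[ 0.5184 -0.0317  0.1917] [179.7  -0.  -82.7]
(4060, array([519.5, -32. ]), array([18., 99.]), 10.7, np.float64(0.1315))
(237, array([519.5, -36.8]), array([19.8, 97. ]), 10.8, np.float64(0.1311))
knob (172, array([ 640.7, -235.8]), array([19.6, 61.5]), 48.5, np.float64(0.0629))
knob (132, array([ 639.2, -230.4]), array([20.6, 61.2]), 45.5, np.float64(0.0627))
turn rz -41.7 shift [221.6  73.7  -2.5]
```

View pics/s4.png

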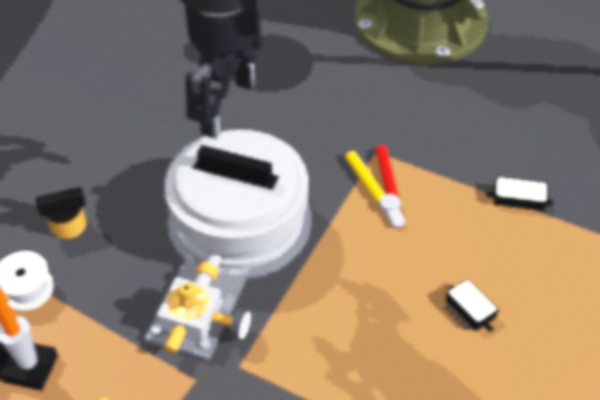

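The lid is fully home (crop (237,170)), with its bar top at 131.5 mm and its centre within 1 mm of the pot axis. Next, the knob.

>>> {"method": "step_arm", "body": {
  "motion": [0,0,0,0,0,-7,1,0,0,0,0,0,-7,1,0,0,0,0,0,-7,1,0,0,0,0,0,-7,1,0,0,0,0,0,-7,1,0,0,0,0,0,-7,1,31.7,10.5,0,0,0,0,1,31.7,10.5,0,0,0,0,1]
}}

```text
t: 24.53
ee_pos: [0.5545, -0.0884, 0.193]
eef_rot: [-3.141, -0.001, -0.706]
ft_force: [-0.1, 0.5, 0.6]
finger_gap: 0.0857
grasp_force: 0.0
```

>>> {"method": "step_arm", "body": {
  "motion": [31.7,10.5,0,0,0,0,1,31.7,10.5,0,0,0,0,1,31.7,10.5,0,0,0,0,1,31.7,10.5,0,0,0,0,1,31.7,10.5,0,0,0,0,1,0,0,0,0,0,0,1,0,0,0,0,0,0,1,0,0,0,0,0,0,1]
}}

```text
t: 25.2
ee_pos: [0.6399, -0.2318, 0.1919]
eef_rot: [3.141, 0.001, -0.711]
ft_force: [-0.2, -0.6, -0.1]
finger_gap: 0.0855
grasp_force: 0.0
```

```bash
python3 - <<'E'
from h import *
o=env.get_obs();print(np.round(o['ee_pos'],4),np.round(np.degrees(o['eef_rot']),1))
im,W,f=grab("wrist"); L=top(W,(.6405,-.2325),.045,.058,.068);print(L); cv2.imwrite("pics/w3.png",im[:,:,::-1])
v=W[(np.hypot(W[...,0]-.684,W[...,1]-.0014)<.025)&(W[...,2]>.07)&(W[...,2]<.078)];print("vent",len(v))
q=W[(np.hypot(W[...,0]-.6405,W[...,1]+.2325)<.09)&(W[...,2]>.015)&(W[...,2]<.05)]; print("reel pts",len(q),np.round(q.mean(0),3) if len(q) else 0)
to(L[1][0]/1e3,L[1][1]/1e3,.042,L[3]-90)
E
```

```text
[ 0.6399 -0.2318  0.1919] [ 1.80e+02  1.00e-01 -4.07e+01]
(1350, array([ 641.2, -233. ]), array([16. , 62.1]), 47.9, np.float64(0.0634))
vent 351
reel pts 1663 [ 0.661 -0.23   0.036]
turn rz 1.4 shift [  2.1   0.4 150.7]
```

View pics/w3.png

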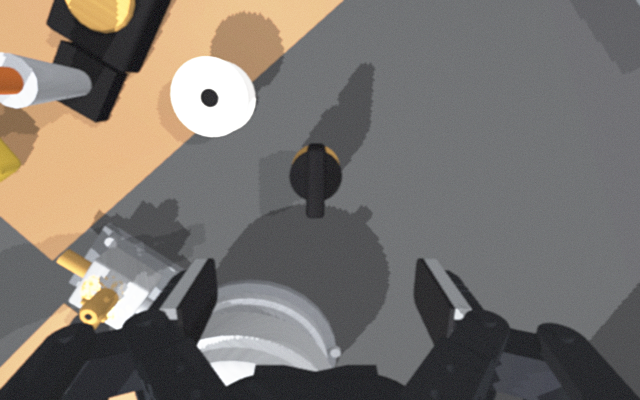

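The knob is at (316,175), aligned with the tool, and the reel at (210,95) is clear of the fingers.

>>> {"method": "step_arm", "body": {
  "motion": [2,0.4,35,0,0,1.4,0.6,0,0,38,0,0,0,0.6,0,0,35,0,0,0,0.6,0,0,25,0,0,0,0.6,0,0,12,0,0,0,0.6,0,0,5,0,0,0,0.6,0,0,0,0,0,0,0.6,0,0,0,0,0,0,0]
}}

```text
t: 25.92
ee_pos: [0.6425, -0.2335, 0.0453]
eef_rot: [-3.14, -0.003, -0.734]
ft_force: [-0.0, 0.3, 0.3]
finger_gap: 0.0403
grasp_force: 0.0
```

>>> {"method": "step_arm", "body": {
  "motion": [0,0,0,0,0,0,0,0,0,0,0,0,0,0,0,0,0,0,0,0,0,0,0,0,0,0,0,0,0,0,0,0,0,0,0]
}}

```text
t: 26.33
ee_pos: [0.6424, -0.234, 0.0451]
eef_rot: [-3.14, -0.003, -0.734]
ft_force: [-2.0, 1.2, 6.2]
finger_gap: 0.015
grasp_force: 59.5
```

>>> {"method": "step_arm", "body": {
  "motion": [0,0,-25,0,0,0,0,0,0,-38,0,0,0,0,0,0,-38,0,0,0,0,0,0,-34,0,0,0,0,0,0,0,0,0,0,0,0,0,0,0,0,0,0,0,0,0,0,0,0,0]
}}

```text
t: 26.92
ee_pos: [0.6411, -0.2331, 0.1768]
eef_rot: [-3.141, 0.001, -0.735]
ft_force: [0.1, -0.5, -1.6]
finger_gap: 0.0149
grasp_force: 58.8
```

```bash
python3 - <<'E'
from h import *
o=env.get_obs();p=o['ee_pos'];print(np.round(p,4),np.round(np.degrees(o['eef_rot']),1),o['finger_gap'])
im,W,f=grab("wrist"); print("wing",top(W,p[:2],.04,p[2]+.012,p[2]+.028))
for n,W in(("w",W),("s",grab("side")[1]),("c",grab("scene")[1])):
  for a,b in((.0715,.078),(.05,.07)):
    v=W[(np.hypot(W[...,0]-.684,W[...,1]-.0014)<.022)&(W[...,2]>a)&(W[...,2]<b)]
    if len(v)>5: c,r=cv2.minEnclosingCircle((v[:,:2]*1000).astype(np.float32)); print(n,a,len(v),np.round(c,1),round(r,1),np.round(v.mean(0),4))
E
```

```text
[ 0.6411 -0.2331  0.1768] [-1.80e+02  1.00e-01 -4.21e+01] 0.014859411853135003
wing (6092, array([ 643. , -231.3]), array([39.4, 60.1]), 27.5, np.float64(0.1952))
w 0.0715 292 [683.7   0. ] 9.2 [ 6.84e-01 -5.00e-04  7.36e-02]
w 0.05 566 [683.9   0.9] 16.5 [ 0.6845 -0.0057  0.061 ]
s 0.0715 23 [681.6  -2.4] 9.8 [ 0.6823 -0.0033  0.0738]
s 0.05 58 [678.7  -4.7] 15.4 [ 0.6796 -0.006   0.0609]
c 0.0715 35 [681.8   2.3] 8.9 [0.682  0.0032 0.0742]
c 0.05 62 [681.8   2.9] 16.6 [0.6855 0.0071 0.0613]
```

>>> {"method": "step_arm", "body": {
  "motion": [-17.8,-28.8,0,0,0,0,0,-17.8,-28.8,0,0,0,0,0,-17.8,-28.8,0,0,0,0,0,-17.8,-28.8,0,0,0,0,0,-17.8,-28.8,0,0,0,0,0,-17.8,-28.8,0,0,0,0,0,-10,-16,0,0,0,0,0,-8.3,-13.2,0,0,0,0,0]
}}

```text
t: 27.73
ee_pos: [0.6836, 0.0024, 0.176]
eef_rot: [3.14, 0.001, -0.733]
ft_force: [0.6, 0.1, -1.2]
finger_gap: 0.0144
grasp_force: 59.0
```

>>> {"method": "step_arm", "body": {
  "motion": [0,0,25,0,0,0,0,0,0,10,0,0,0,0,0,0,0,0,0,0,0,0,0,0,0,0,0,0,0,0,0,0,0,0,0,0,0,0,0,0,0,0]
}}

```text
t: 28.23
ee_pos: [0.6844, -0.0005, 0.1441]
eef_rot: [-3.14, -0.002, -0.735]
ft_force: [0.4, 0.2, -1.1]
finger_gap: 0.0148
grasp_force: 58.9
```

```bash
python3 - <<'E'
from h import *
o=env.get_obs();p=o['ee_pos'];print(np.round(p,4),np.round(np.degrees(o['eef_rot']),1),np.round(o['qpos'],2)); to(.6837,.0007,.11)
ims=[]
for n,c in(("scene",(270,235)),("side",(380,200))):
    im,W,f=grab(n); ims.append(cv2.resize(im[c[1]-60:c[1]+60,c[0]-60:c[0]+60,::-1],None,fx=3,fy=3))
cv2.imwrite("pics/k1.png",np.hstack(ims))
E
```

```text
[ 6.844e-01 -5.000e-04  1.441e-01] [-1.799e+02 -1.000e-01 -4.210e+01] [ 0.29  0.27  0.18  0.   -1.48  0.54]
turn rz -0.0 shift [-1.3 -0.5 34.1]
```

View pics/k1.png

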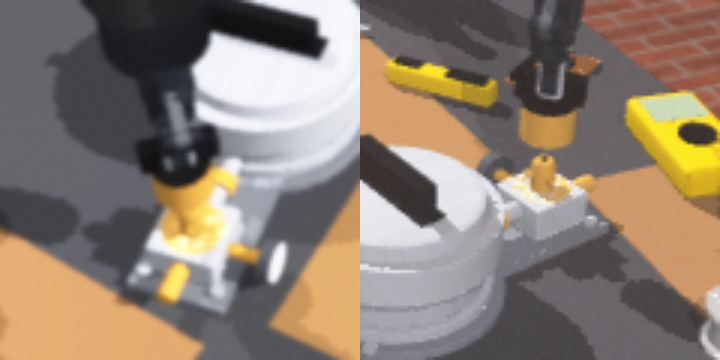

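Both views show the knob held level straight above the stud. Lowering it.

>>> {"method": "step_arm", "body": {
  "motion": [-1,-0.4,10,0,0,0,0,0,0,10,0,0,0,0,0,0,6,0,0,0,0,0,0,4,0,0,0,0,0,0,3,0,0,0,0,0,0,0,0,0,0,0,0,0,0,0,0,0,0]
}}

```text
t: 28.92
ee_pos: [0.6834, 0.0012, 0.1094]
eef_rot: [3.141, 0.0, -0.735]
ft_force: [0.1, 0.1, -1.5]
finger_gap: 0.0148
grasp_force: 58.9
```

>>> {"method": "step_arm", "body": {
  "motion": [0,0,2,0,0,0,0,0,0,2,0,0,0,0,0,0,1,0,0,0,0,0,0,0,0,0,0,0,0,0,0,0,0,0,0]
}}

```text
t: 29.33
ee_pos: [0.6834, 0.0012, 0.1045]
eef_rot: [3.141, 0.0, -0.735]
ft_force: [0.5, 0.5, -0.9]
finger_gap: 0.0145
grasp_force: 58.9
```

>>> {"method": "step_arm", "body": {
  "motion": [0,0,1.5,0,0,0,0,0,0,1.5,0,0,0,0,0,0,1,0,0,0,0,0,0,0,0,0,0,0,0,0,0,0,0,0,0]
}}

```text
t: 29.75
ee_pos: [0.6837, 0.0011, 0.1018]
eef_rot: [-3.141, -0.001, -0.734]
ft_force: [-2.3, 0.5, 5.3]
finger_gap: 0.0147
grasp_force: 59.8
```

Contact with the pins. Turning backward with a light preload.

>>> {"method": "step_arm", "body": {
  "motion": [0,0,0.5,0,0,-4,0,0,0,0.5,0,0,-4,0,0,0,0,0,0,-4,0,0,0,0,0,0,-4,0]
}}

```text
t: 30.08
ee_pos: [0.6851, 0.001, 0.1027]
eef_rot: [-3.139, -0.005, -0.452]
ft_force: [-0.6, 0.5, 8.5]
finger_gap: 0.0145
grasp_force: 60.4
```

>>> {"method": "step_arm", "body": {
  "motion": [0,0,0,0,0,-4,0,0,0,0,0,0,-4,0,0,0,0,0,0,-4,0]
}}

```text
t: 30.33
ee_pos: [0.6855, 0.0014, 0.1029]
eef_rot: [-3.14, -0.006, -0.242]
ft_force: [2.2, 0.9, 7.5]
finger_gap: 0.0146
grasp_force: 60.2
```

>>> {"method": "step_arm", "body": {
  "motion": [0,0,0,0,0,-4,0,0,0,0,0,0,-4,0,0,0,0,0,0,-4,0]
}}

```text
t: 30.58
ee_pos: [0.6845, 0.0014, 0.1008]
eef_rot: [-3.141, -0.003, -0.033]
ft_force: [1.6, 1.2, 0.4]
finger_gap: 0.0146
grasp_force: 59.2
```

>>> {"method": "step_arm", "body": {
  "motion": [0,0,0,0,0,-4,0,0,0,0,0,0,-4,0]
}}

```text
t: 30.75
ee_pos: [0.6836, 0.0013, 0.0993]
eef_rot: [-3.141, -0.001, 0.107]
ft_force: [0.8, 0.5, -0.5]
finger_gap: 0.0144
grasp_force: 59.0
```

>>> {"method": "step_arm", "body": {
  "motion": [0,0,2,0,0,0,0,0,0,2,0,0,0,0,0,0,1.5,0,0,0,0,0,0,0,0,0,0,0,0,0,0,0,0,0,0]
}}

```text
t: 31.17
ee_pos: [0.6834, 0.0014, 0.0934]
eef_rot: [-3.141, 0.0, 0.102]
ft_force: [2.7, 0.1, -3.8]
finger_gap: 0.0148
grasp_force: 58.8
```

>>> {"method": "step_arm", "body": {
  "motion": [0,0,1,0,0,0,0,0,0,0,0,0,0,0,0,0,0,0,0,0,0]
}}

```text
t: 31.42
ee_pos: [0.6835, 0.0013, 0.0931]
eef_rot: [-3.142, -0.0, 0.103]
ft_force: [2.4, 0.7, -1.6]
finger_gap: 0.0145
grasp_force: 59.0
```

>>> {"method": "step_arm", "body": {
  "motion": [0,0,0.2,0,0,5,0,0,0,0.3,0,0,5,0,0,0,0.3,0,0,5,0,0,0,0.3,0,0,5,0]
}}

```text
t: 31.75
ee_pos: [0.6836, 0.0014, 0.0929]
eef_rot: [-3.141, -0.001, -0.25]
ft_force: [-0.2, 1.9, 1.4]
finger_gap: 0.0149
grasp_force: 59.3
```

>>> {"method": "step_arm", "body": {
  "motion": [0,0,0.3,0,0,5,0,0,0,0.3,0,0,5,0,0,0,0.3,0,0,5,0,0,0,0.3,0,0,5,0]
}}

```text
t: 32.08
ee_pos: [0.6835, 0.0012, 0.0912]
eef_rot: [-3.142, -0.0, -0.599]
ft_force: [1.3, -0.2, -1.6]
finger_gap: 0.0148
grasp_force: 59.0
```

>>> {"method": "step_arm", "body": {
  "motion": [0,0,0.3,0,0,5,0,0,0,0.3,0,0,5,0,0,0,0,0,0,0,0]
}}

```text
t: 32.33
ee_pos: [0.6834, 0.001, 0.0905]
eef_rot: [3.141, -0.0, -0.773]
ft_force: [0.6, -0.1, -0.5]
finger_gap: 0.0148
grasp_force: 59.0
```

```bash
python3 - <<'E'
from h import *
o=env.get_obs();print(np.round(o['ee_pos'],4),np.round(np.degrees(o['eef_rot']),1),o['ft_torque'],o['ft_force'],o['grasp_force'])
E
```

```text
[0.6834 0.001  0.0905] [180.   -0.  -44.3] [-0.06927572 -0.37026485  0.01180469] [ 0.55675032 -0.08320049 -0.46163983] 59.02151942253113
```

>>> {"method": "step_arm", "body": {
  "motion": [0,0,0.3,0,0,5,0,0,0,0.3,0,0,5,0,0,0,0.3,0,0,4,0,0,0,0,0,0,0,0]
}}

```text
t: 32.67
ee_pos: [0.6836, 0.0012, 0.0896]
eef_rot: [-3.141, -0.0, -1.014]
ft_force: [1.8, 1.2, -0.5]
finger_gap: 0.0148
grasp_force: 59.1
```

```bash
python3 - <<'E'
from h import *
o=env.get_obs();print(np.round(o['ee_pos'],4),np.round(np.degrees(o['eef_rot']),1),o['ft_torque'],o['ft_force'],o['grasp_force'])
E
```

```text
[0.6836 0.0012 0.0896] [-180.    -0.   -58.1] [ 0.12877664 -0.60276976 -0.02759722] [ 1.7734027   1.20599197 -0.50229609] 59.0692663192749
```

>>> {"method": "step_arm", "body": {
  "motion": [0,0,0.2,0,0,5,0,0,0,0.2,0,0,5,0,0,0,0,0,0,0,0]
}}

```text
t: 32.92
ee_pos: [0.6841, 0.0009, 0.0897]
eef_rot: [-3.14, -0.002, -1.186]
ft_force: [3.7, -1.3, -0.6]
finger_gap: 0.0147
grasp_force: 59.7
```

```bash
python3 - <<'E'
from h import *
o=env.get_obs();print(np.round(o['ee_pos'],4),np.round(np.degrees(o['eef_rot']),1),o['ft_torque'],o['ft_force'],o['grasp_force'])
E
```

```text
[0.6841 0.0009 0.0897] [-1.799e+02 -1.000e-01 -6.800e+01] [-0.40761243 -1.38266639  0.74423867] [ 3.67718777 -1.28237919 -0.5763073 ] 59.68806266784668
```

>>> {"method": "step_arm", "body": {
  "motion": [0,0,0.1,0,0,3,0,0,0,0,0,0,0,0,0,0,0,0,0,-2,0]
}}

```text
t: 33.17
ee_pos: [0.6841, 0.0009, 0.0896]
eef_rot: [-3.14, -0.001, -1.2]
ft_force: [3.2, -1.6, 0.9]
finger_gap: 0.0145
grasp_force: 59.5
```

>>> {"method": "step_arm", "body": {
  "motion": [0,0,0,0,0,0,0.7,0,0,0,0,0,0,0.7,0,0,0,0,0,0,0.7,0,0,0,0,0,0,0.7,0,0,-10,0,0,0,0.7,0,0,-35,0,0,0,0.7,0,0,-40,0,0,0,0.7,0,0,0,0,0,0,0.7]
}}

```text
t: 33.83
ee_pos: [0.6864, 0.0004, 0.1852]
eef_rot: [-3.129, -0.006, -1.206]
ft_force: [0.4, -0.5, 3.7]
finger_gap: 0.0596
grasp_force: 0.0
```

```bash
python3 - <<'E'
from h import *
o=env.get_obs();print(np.round(o['ee_pos'],4))
for n in("wrist","side"):
    im,W,f=grab(n);print(top(W,(.6838,.0012),.045,.102,.115)); print("lid",top(W,(.5194,-.0315),.06,.122,.14))
    if n=="side": cv2.imwrite("pics/f.png",im[:,:,::-1])
E
```

```text
[6.864e-01 4.000e-04 1.852e-01]
(1897, array([683.8,   1.5]), array([16. , 61.1]), 29.0, np.float64(0.1074))
lid (5251, array([520.1, -31.3]), array([ 19.5, 100. ]), 11.1, np.float64(0.131))
(102, array([684.5,  -1.5]), array([20.5, 62.2]), 28.1, np.float64(0.1072))
lid (240, array([519.9, -36. ]), array([20.1, 99.1]), 9.8, np.float64(0.131))
```

View pics/f.png

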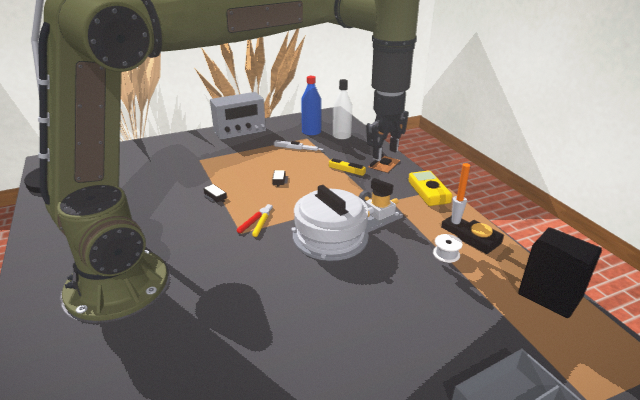

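The lid (330,215) and the knob (383,195) are both home: the wing top is at 107.4 mm where 108 is expected. The gripper is clear, so I hand in.

```bash
python3 -c "
from rig import env
print(env.hand_in())"
```

```text
the job is handed in; nothing more can be done
None
```

The job is handed in, with no verdict shown: by my measurements both converters stand in rack pockets, the lid is fully home on the pot, the wing knob is fully home on the vent stud, and the gripper is clear.

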